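# Load the ashing carrier with graded crucibles

### The job

Load the four porcelain crucibles from the grey heat-proof board into the steel furnace carrier, lined up in order of size so that each sits upright, fully down, in the tile whose hole is graded for it: smallest crucible in the smallest hole, up to the largest in the largest. Porcelain chips, so lower each one into place and do not drop it, and leave the conical flask and the dropper bottle where they stand.

Things in the scene. Friction and masses are not known exactly. Their poses are not given: they have to be found in the camera images.
- crucible_small: the smallest of four white porcelain crucibles (plain open tapered cups, loose, round, upright on the 12 mm thick grey board): 35 mm across the rim, 15 mm across the foot, 49 mm high, wall 3 mm. Origin at the centre of its underside, z up. Grip it across the outside just below the rim
- tile_small: fixed terracotta-brown tile, 74 x 46 x 14 mm, with the smallest of the steel carrier's four graded holes: 24 mm, mouth flared 5 mm. Row along its y, smallest at -y. Origin on the hole's axis at the underside, 42 mm above the bench. Its crucible, held by its taper, ends with its underside 13 mm below this origin, rim 22 mm above the tile's top (fingertips no deeper)
- crucible_medium: the second smallest of four white porcelain crucibles (plain open tapered cups, loose, round, upright on the 12 mm thick grey board): 44 mm across the rim, 18 mm across the foot, 56 mm high, wall 3 mm. Origin at the centre of its underside, z up. Grip it across the outside just below the rim
- tile_medium: fixed terracotta-brown tile, 74 x 54 x 14 mm, with the second smallest of the steel carrier's four graded holes: 31 mm, mouth flared 5 mm. Row along its y, smallest at -y. Origin on the hole's axis at the underside, 42 mm above the bench. Its crucible, held by its taper, ends with its underside 19 mm below this origin, rim 23 mm above the tile's top (fingertips no deeper)
- crucible_large: the second largest of four white porcelain crucibles (plain open tapered cups, loose, round, upright on the 12 mm thick grey board): 53 mm across the rim, 22 mm across the foot, 62 mm high, wall 3 mm. Origin at the centre of its underside, z up. Grip it across the outside just below the rim
- tile_large: fixed terracotta-brown tile, 74 x 62 x 14 mm, with the second largest of the steel carrier's four graded holes: 38 mm, mouth flared 5 mm. Row along its y, smallest at -y. Origin on the hole's axis at the underside, 42 mm above the bench. Its crucible, held by its taper, ends with its underside 23 mm below this origin, rim 25 mm above the tile's top (fingertips no deeper)
- crucible_largest: the largest of four white porcelain crucibles (plain open tapered cups, loose, round, upright on the 12 mm thick grey board): 62 mm across the rim, 26 mm across the foot, 68 mm high, wall 3 mm. Origin at the centre of its underside, z up. Grip it across the outside just below the rim
- tile_largest: fixed terracotta-brown tile, 74 x 72 x 14 mm, with the largest of the steel carrier's four graded holes: 45 mm, mouth flared 5 mm. Row along its y, smallest at -y. Origin on the hole's axis at the underside, 42 mm above the bench. Its crucible, held by its taper, ends with its underside 27 mm below this origin, rim 27 mm above the tile's top (fingertips no deeper)
- flask: small empty conical flask of clear glass, 63 mm across, 106 mm high, loose, a bystander behind the work; origin at the centre of its underside
- dropper: small amber dropper bottle with dark bulb, 37 mm across, 103 mm high, loose, a bystander in front of the work; origin at the centre of its underside
There are look-alikes about, which are no part of the job. What is shaped like the crucible_largest but blue or purple is not meant.

How it is judged:
By the outcome, as a careful person would: the job done as asked, in the order asked, and still so for the second after the job is handed in, with the robot touching nothing.
It also fails if it takes over 109 s, if anything falls off the work surface, if the arm or the gripper's body presses on something with over 40 N, if the wrist force passes 120 N, or if a joint passes its speed limit or range.

### The arm

A 6-joint arm with a two-finger parallel gripper is mounted at the origin on a cart in front of the work surface, level with it; the furniture and walls round the work are solid. World frame = base frame: x ahead of the robot, y to its left, z up, the work surface at z = 0. Lengths are in m, angles in degrees, forces in N, time in s.
With the tool pointing down it reaches from about 0.3 to 0.875 m from the base axis. Payload 6.4 kg.
Tool frame: the origin (TCP) lies at the very end of the fingers, on their centre line; the grasp point (between the pads) lies 19 mm behind it; z points along the fingers, y is the line along which they close (so a half turn about z gives the same grasp; the last joint's range is limited). The gripper opens to 85 mm and grips with 20 to 120 N. Pads are 22 mm wide; open, the fingers measure 114 mm over their backs; the gripper's body (76 mm by 85 mm) begins 54 mm behind the grasp point. The pads swing forward as they close: fully open they stand 13 mm farther back than shut.
Start: joints at [-88.94, 10.359, 92.074, -0, 77.567, -11.82], TCP at [0.128, -0.561, 0.231] pointing down, gripper open.
Joint ranges: [-171.53, 171.53], [-51.25, 118.39], [17.06, 147.69], [-65.23, 245.23], [0, 150.52], [-178.68, 178.68]. Speed limits (degrees/s): [147.25, 147.25, 172.46, 180, 180, 180].

### API

Orientations are given as a 3x3 rotation matrix whose columns are the frame's x, y, z axes.
In Python, from rig import arm gives the robot as it stands. The module is installed in compiled form; this text tells all that it offers.
- The arm moves only by the tool jog_arm, never from a script. Its argument "targets" is one flat list of numbers, 6 for each row, row after row: the shift along the world's x, y, z each as a share of 250 mm, from -1 to 1, then the turn, a rotation vector about the world's x, y, z each as a share of pi rad, from -1 to 1. A call has 1 to 10 rows; each row is the pose to reach, as a shift and turn from the pose commanded when the call began, turning the shorter way round; what a row does not reach only later rows make up. A row lasts 1/12 s, in which the tool goes at most 41.7 mm and 7.16 degrees, less where a joint would pass 70% of its speed; a pose out of reach is approached as far as the arm can. A call with a number of a shift or a turn outside -1 to 1 is refused whole. A call with a gripper value outside its range is refused whole. "grip" is the opening, from 0 (shut) to 1 (fully open), set as the call begins (left out, the last holds). The fingers move at their own pace and stop on an object; "newtons" is the grip in N (left out, the last holds). Time passes only in rows, so rows that repeat a pose let the fingers close. It gives the time, the measured TCP pose, the force, the opening and the grip force at its end, in the units of the state.
- arm.get_state(): the state, without advancing time (a new reading comes with each control period).
- arm.camera(name): name is "scene" or "top"; returns the picture (400x640x3 uint8, red, green, blue); there is no depth.
- arm.camera_model(name): a dict with "K" (3x3 intrinsics, pixels), "k1" (the pictures are not rectified: a ray, as slopes to the right and down, at radius r is drawn at 1 + k1 r^2 times it, then the intrinsics apply), "R" (3x3) and "t" (3): a world point X has camera coordinates R X + t. Camera axes: x right, y down, z forward; pixel columns grow to the right and rows downward; lengths in m; the calibration is good to about 2 mm. A picture is of the moment at which its call begins. camera_model takes no time and is no camera call.
- arm.finish_job(): hands the job in; it is judged then, once.
The state is a dict: "time": time; "joint_positions": joint angles; "qvel": joint speeds; "tau": joint torques, N m; "eef_pos": TCP position; "tool_rot": TCP orientation; "force": force on the tool from outside, world axes, zero at the start; "moment": the same for the moment, N m; "opening": finger opening in m; "grip_force": force on a finger pad.
Only numpy, scipy, OpenCV 4.12 (cv2) and the standard library are available. Lean on these libraries where they do the work, as an engineer would, in place of code of your own. Each camera call takes 0.05 s, during which the arm holds its last target. There are 200 camera calls.

## Working session

There is one attempt and no reset: what is moved stays moved. The work goes in short steps, Python scripts to look and compute and a tool call to move; the robot and the scene stay as the last step left them, time stands still between calls to the robot, and variables do not carry over. Pictures are saved under pics/ and viewed, at most 14 in all, crops included, and the job is handed in when it is done.

Besides the shell and the picture viewer there is one more tool, called after "Request:" by a JSON object that holds its "name" and its "arguments", one argument or row to a line. jog_arm: Moves the arm, as the interface text tells. Its arguments: {"type":"object","properties":{"targets":{"type":"array","items":{"type":"number"}},"grip":{"type":"number"},"newtons":{"type":"number"}},"required":["targets"]}

```bash
mkdir -p pics; python3 - <<'E'
from rig import arm
import cv2
for n in("scene","top"):
    cv2.imwrite(f"pics/{n}0.png",arm.camera(n)[:,:,::-1]); m=arm.camera_model(n); print(n,m)
print(arm.get_state())
E
```

```text
scene {'K': array([[445.82794843,   0.        , 309.42146876],
       [  0.        , 445.82794843, 197.96307006],
       [  0.        ,   0.        ,   1.        ]]), 'k1': -0.12221203229711504, 'R': array([[ 0.79946665,  0.60070734,  0.00194157],
       [ 0.52661642, -0.69929851, -0.48338053],
       [-0.28901249,  0.38746908, -0.87540819]]), 't': array([-0.39783943, -0.3027844 ,  1.35513894])}
top {'K': array([[373.72330558,   0.        , 321.60040438],
       [  0.        , 373.72330558, 201.7980029 ],
       [  0.        ,   0.        ,   1.        ]]), 'k1': -0.06286749735656112, 'R': array([[-7.80173457e-03, -9.99969566e-01, -2.17858606e-05],
       [-9.97302997e-01,  7.78252007e-03, -7.29805725e-02],
       [ 7.29785210e-02, -5.47647951e-04, -9.97333362e-01]]), 't': array([-0.03261936,  0.53856473,  1.10690585])}
{'time': 0.1, 'joint_positions': array([-8.89423666e+01,  1.03986174e+01,  9.21245377e+01, -8.20294400e-04,
        7.75682460e+01, -1.18191774e+01]), 'qvel': array([-0.0108758 , -0.04322404, -0.12029506, -0.04910056, -0.05146846,
        0.05870312]), 'tau': array([ 1.33122549e-04, -4.45875299e+01, -3.52237844e+01, -2.57224538e-04,
        4.10054796e-03,  7.05350828e-06]), 'eef_pos': array([ 0.12815456, -0.56003421,  0.23047634]), 'tool_rot': array([[ 9.74850787e-01,  2.22858566e-01, -4.34241135e-05],
       [ 2.22858350e-01, -9.74849533e-01,  1.59472022e-03],
       [ 3.13065085e-04, -1.56429169e-03, -9.99998727e-01]]), 'force': array([-0.45255561, -0.2777932 , -0.44700982]), 'moment': array([-0.03680936,  0.04439365, -0.01913056]), 'grip_force': 0.0, 'opening': 0.0854347068956532}
```

View pics/scene0.png

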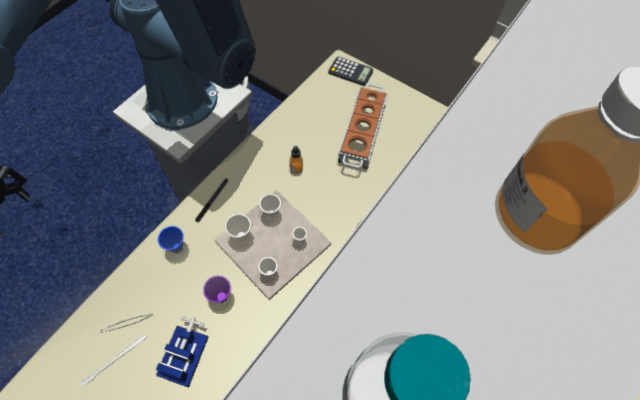

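View pics/top0.png

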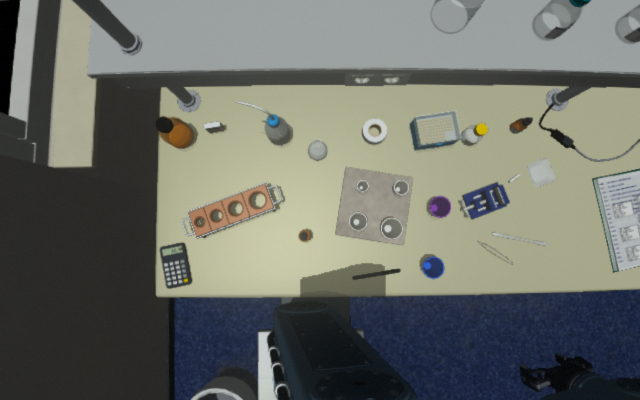

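The top view shows four white crucibles on the board at about (362,186), (401,188), (358,221) and (391,228). The look-alikes are blue at (432,266) and purple at (438,207), and both are off the board. The carrier is around (235,208), the dropper at (306,235) and the flask at (317,150). I'll enlarge to confirm.

```bash
python3 - <<'E'
import cv2
t=cv2.imread("pics/top0.png"); s=cv2.imread("pics/scene0.png")
def crop(im,x,y,w,h,k,n):
    c=cv2.resize(im[y:y+h,x:x+w],None,fx=k,fy=k,interpolation=cv2.INTER_CUBIC)
    st=10
    for i in range(x-x%st+st,x+w,st): cv2.putText(c,str(i),((i-x)*k,10),0,.35,(0,255,255),1); cv2.line(c,((i-x)*k,12),((i-x)*k,20),(0,255,255),1)
    for j in range(y-y%st+st,y+h,st): cv2.putText(c,str(j),(0,(j-y)*k+4),0,.35,(0,255,255),1);cv2.line(c,(24,(j-y)*k),(32,(j-y)*k),(0,255,255),1)
    cv2.imwrite(n,c)
crop(t,330,160,90,90,6,"pics/c1.png")
crop(t,180,175,110,70,7,"pics/c2.png")
crop(s,210,185,130,110,5,"pics/c3.png")
crop(s,330,75,70,105,5,"pics/c4.png")
E
```

```text
(no output)
```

View pics/c1.png

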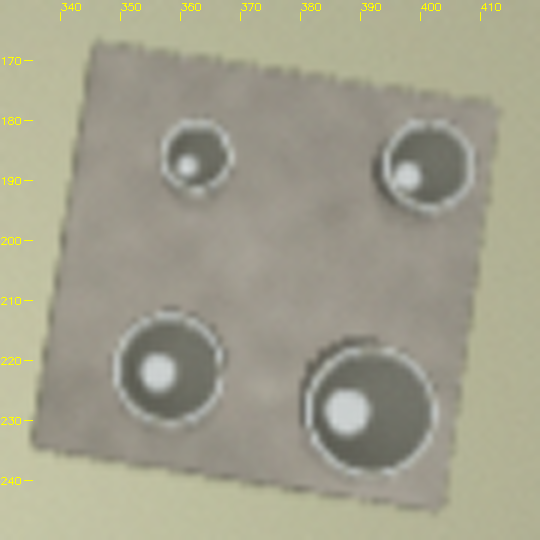

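View pics/c2.png

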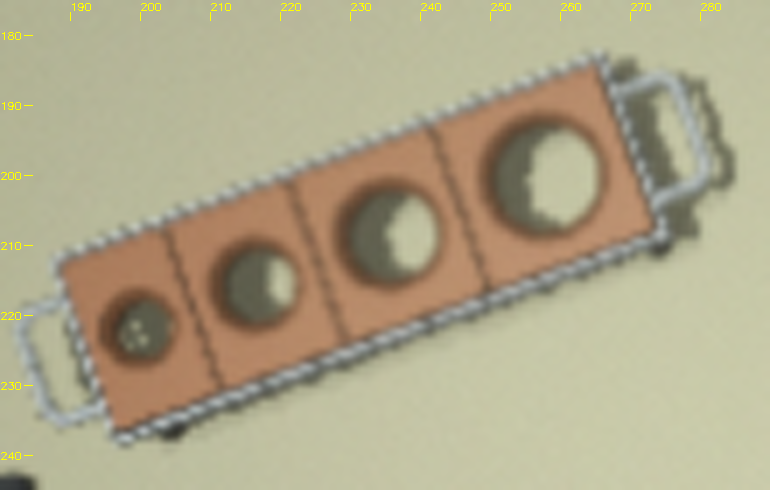

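View pics/c3.png

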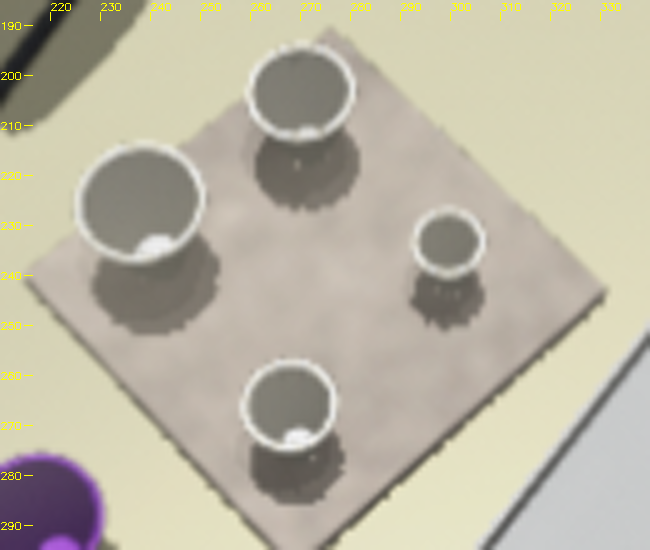

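View pics/c4.png

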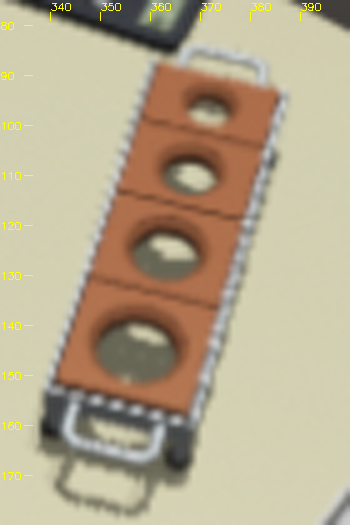

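```bash
cat > h.py <<'E'
from rig import arm
import numpy as np
from scipy.optimize import least_squares as LS
M={n:arm.camera_model(n) for n in("scene","top")}
def proj(n,X):
    m=M[n];c=m["R"]@np.asarray(X)+m["t"];s=c[:2]/c[2];s=s*(1+m["k1"]*(s@s));return m["K"][:2,:2]@s+m["K"][:2,2]
def at(n,px,z): return LS(lambda p:proj(n,[p[0],p[1],z])-px,[.5,0]).x
E
python3 - <<'E'
from h import *
C=dict(small=((362.5,185.6),(299.3,233.2),.061),medium=((401,187.4),(267.4,265.7),.068),large=((357.8,221.1),(269.8,203),.074),largest=((391.6,228),(237.7,225.2),.080))
for k,(a,b,z) in C.items():
    A,B=at("top",a,z),at("scene",b,z);print(k,A.round(4),B.round(4),((A+B)/2).round(4))
T=[((199.3,221.4),(371.7,95.4)),((216.1,215.3),(367.6,108)),((235.1,208.1),(362.8,122.8)),((257.3,199.6),(357.2,143.4))]
PT=[];PS=[]
for a,b in T:
    A,B=at("top",a,.056),at("scene",b,.056);PT.append(A);PS.append(B);print(A.round(4),B.round(4))
s=np.array([0,50,108,175])/1e3
for P in(PT,PS,(np.array(PT)+PS)/2):
    r=LS(lambda p:(np.outer(s,[np.cos(p[2]),np.sin(p[2])])+p[:2]-P).ravel(),[P[0][0],P[0][1],2]);print("row",r.x[:2].round(4),np.degrees(r.x[2]),(r.fun*1e3).round(1)); 
    print((np.outer(s,[np.cos(r.x[2]),np.sin(r.x[2])])+r.x[:2]).round(4).tolist())
print("flask",at("top",(317,150),.1),"dropper",at("top",(306,235),.1))
for z in(.2,.3,.4,.5,.6):print(z,at("top",(365,80),z),at("scene",(360,222),z),at("scene",(440,110),z))
E
```

```text
small [ 0.5817 -0.1564] [ 0.5845 -0.1563] [ 0.5831 -0.1564]
medium [ 0.5748 -0.2675] [ 0.5778 -0.2684] [ 0.5763 -0.2679]
large [ 0.4782 -0.1399] [ 0.4805 -0.14  ] [ 0.4794 -0.1399]
largest [ 0.4576 -0.2354] [ 0.4598 -0.2351] [ 0.4587 -0.2352]
[0.4809 0.3215] [0.4838 0.3211]
[0.4985 0.272 ] [0.5004 0.2735]
[0.5191 0.2162] [0.519  0.2201]
[0.5435 0.1511] [0.546  0.1514]
row [0.4818 0.3183] 290.21249545118775 [ 0.8 -3.2  0.6 -0.6 -0.1  0.8 -1.3  3. ]
[[0.4818, 0.3183], [0.499, 0.2714], [0.5191, 0.217], [0.5422, 0.1541]]
row [0.4837 0.3197] 290.09564264574874 [-0.1 -1.4  0.5 -0.7  1.8 -1.8 -2.2  3.9]
[[0.4837, 0.3197], [0.5009, 0.2727], [0.5208, 0.2183], [0.5438, 0.1554]]
row [0.4827 0.319 ] 290.15428063001923 [ 0.4 -2.3  0.5 -0.7  0.8 -0.5 -1.8  3.5]
[[0.4827, 0.319], [0.5, 0.2721], [0.5199, 0.2176], [0.543, 0.1547]]
flask [ 0.67955402 -0.02489952] dropper [0.44012338 0.00735449]
0.2 [ 0.84331008 -0.15260956] [ 0.71087915 -0.10794868] [0.69984134 0.26558109]
0.3 [ 0.8022574  -0.14026872] [ 0.72970647 -0.15432334] [0.71998157 0.17477627]
0.4 [ 0.76120473 -0.12792787] [ 0.74853378 -0.200698  ] [0.7401218  0.08397144]
0.5 [ 0.72015206 -0.11558703] [ 0.7673611  -0.24707266] [ 0.76026203 -0.00683338]
0.6 [ 0.67909938 -0.10324619] [ 0.78618841 -0.29344732] [ 0.78040225 -0.09763821]
```

```bash
python3 - <<'E'
from h import *
P=(np.array([[.4809,.3215],[.4985,.272],[.5191,.2162],[.5435,.1511]])+[[.4838,.3211],[.5004,.2735],[.519,.2201],[.546,.1514]])/2
s=np.array([0,52,112,181])/1e3
r=LS(lambda p:(np.outer(s,[np.cos(p[2]),np.sin(p[2])])+p[:2]-P).ravel(),[.48,.32,-1.2]);print(np.degrees(r.x[2]),(r.fun*1e3).round(1));print((np.outer(s,[np.cos(r.x[2]),np.sin(r.x[2])])+r.x[:2]).round(4).tolist())
E
```

```text
-69.86449355823669 [-0.6  0.5  0.2  0.3  1.2 -1.5 -0.7  0.7]
[[0.4817, 0.3218], [0.4996, 0.273], [0.5203, 0.2167], [0.544, 0.1519]]
```

Request:
{"name": "jog_arm", "arguments": {
  "targets": [0.91,0.81,0,0,0,0.37,0.91,0.81,0,0,0,0.37,0.91,0.81,0,0,0,0.37,0.91,0.81,0,0,0,0.37,0.91,0.81,0,0,0,0.37,0.91,0.81,0,0,0,0.37,0.91,0.81,0,0,0,0.37,0.91,0.81,0,0,0,0.37,0.91,0.81,0,0,0,0.37,0.91,0.81,0,0,0,0.37],
  "grip": 0.8
}}

```text
time: 0.93
eef_pos: [0.3566, -0.3566, 0.2309]
tool_rot: [[0.173, 0.985, -0.0], [0.985, -0.173, 0.001], [0.0, -0.0, -1.0]]
force: [0.2, 0.1, 0.6]
opening: 0.068
grip_force: 0.0
```

Request:
{"name": "jog_arm", "arguments": {
  "targets": [0.91,0.81,-0.44,0,0,0.17,0.91,0.81,-0.44,0,0,0.17,0.91,0.81,-0.44,0,0,0.17,0.91,0.81,-0.44,0,0,0.17,0.91,0.81,-0.44,0,0,0.17,0.91,0.81,-0.44,0,0,0.17,0.91,0.81,-0.44,0,0,0.17,0.91,0.81,-0.44,0,0,0.17,0.91,0.81,-0.44,0,0,0.17,0.91,0.81,-0.44,0,0,0.17]
}}

```text
time: 1.77
eef_pos: [0.583, -0.1536, 0.1196]
tool_rot: [[-0.346, 0.938, -0.003], [0.938, 0.346, 0.001], [0.002, -0.002, -1.0]]
force: [0.4, -0.6, 0.2]
opening: 0.0683
grip_force: 0.0
```

```bash
python3 - <<'E'
from h import *
import cv2
s=arm.get_state();print(s["eef_pos"],np.degrees(np.arctan2(s["tool_rot"][1,1],s["tool_rot"][0,1])))
a=arm.camera("scene")[:,:,::-1];b=arm.camera("top")[:,:,::-1]
k=5
A=cv2.resize(a[170:260,240:340],None,fx=4,fy=5,interpolation=2)
A=cv2.resize(a[170:270,250:330],None,fx=5,fy=5,interpolation=2);B=cv2.resize(b[150:250,320:400],None,fx=5,fy=5,interpolation=2)
p=arm.get_state()["eef_pos"]
for im,n,o in((A,"scene",(250,170)),(B,"top",(320,150))):
    q=(proj(n,p)-o+.5)*5;cv2.drawMarker(im,tuple(int(v) for v in q),(0,0,255),0,12,1)
cv2.imwrite("pics/g1.png",np.hstack([A,B]))
E
```

```text
[ 0.58303942 -0.15364666  0.11956287] 20.26060580026238
```

View pics/g1.png

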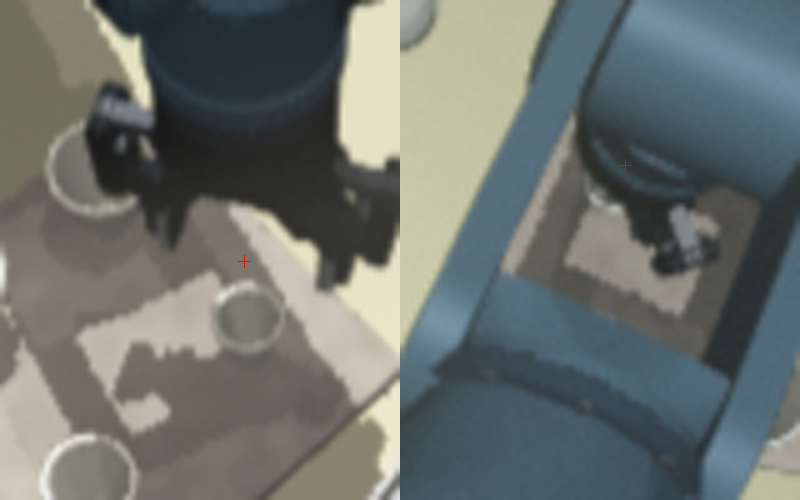

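The scene view shows both fingertips, at (284,219) and (315,228) in full-image pixels, straddling the small crucible at (299,233). I'll descend and grip.

Request:
{"name": "jog_arm", "arguments": {
  "targets": [0,-0.01,-0.15,0,0,0,0,-0.01,-0.25,0,0,0,0,-0.01,-0.31,0,0,0,0,-0.01,-0.31,0,0,0,0,-0.01,-0.31,0,0,0]
}}

```text
time: 2.28
eef_pos: [0.5823, -0.1591, 0.0439]
tool_rot: [[-0.342, 0.94, -0.001], [0.94, 0.342, 0.0], [0.001, -0.001, -1.0]]
force: [0.4, 0.5, 0.3]
opening: 0.0683
grip_force: 0.0
```

Request:
{"name": "jog_arm", "arguments": {
  "targets": [0,0,0,0,0,0,0,0,0,0,0,0,0,0,0,0,0,0,0,0,0,0,0,0,0,0,0,0,0,0,0,0,0,0,0,0,0,0,0,0,0,0,0,0,0,0,0,0,0,0,0,0,0,0],
  "grip": 0,
  "newtons": 25
}}

```text
time: 3.03
eef_pos: [0.5845, -0.1588, 0.0459]
tool_rot: [[-0.344, 0.939, 0.003], [0.939, 0.344, -0.002], [-0.003, 0.002, -1.0]]
force: [-1.0, -0.3, 5.6]
opening: 0.0323
grip_force: 24.3
```

Request:
{"name": "jog_arm", "arguments": {
  "targets": [0,0,0.05,0,0,0,0,0,0.12,0,0,0,0,0,0.3,0,0,0,0,0,0.45,0,0,0,0,0,0.6,0,0,0,0,0,0.64,0,0,0,0,0,0.64,0,0,0]
}}

```text
time: 3.62
eef_pos: [0.5858, -0.1591, 0.2099]
tool_rot: [[-0.344, 0.939, 0.009], [0.939, 0.344, -0.004], [-0.007, 0.007, -1.0]]
force: [0.6, 0.3, -0.7]
opening: 0.0322
grip_force: 25.0
```

```bash
python3 - <<'E'
from h import *
import cv2
a=arm.camera("scene")[:,:,::-1]
cv2.imwrite("pics/g2.png",cv2.resize(a[150:270,230:350],None,fx=5,fy=5,interpolation=2))
s=arm.get_state();print(s["eef_pos"],s["force"],s["opening"])
E
```

```text
[ 0.58421452 -0.15840016  0.20646692] [-1.1416526   0.11877635 -1.13434787] 0.03211311933245376
```

View pics/g2.png

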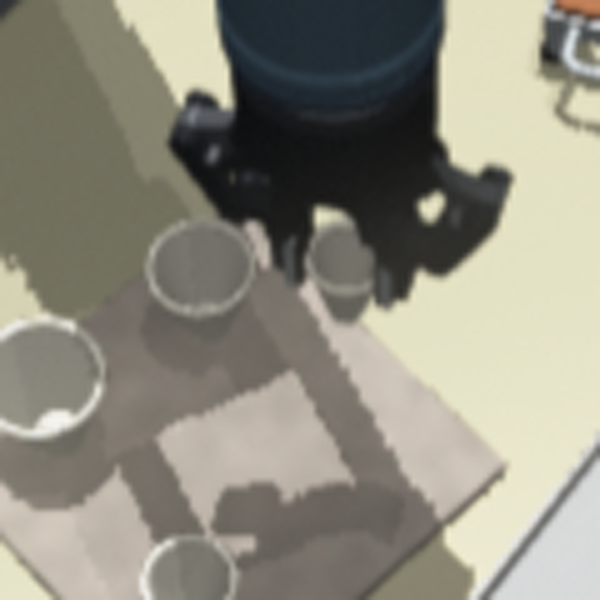

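```bash
python3 - <<'E'
from h import *
p=np.array([.58421,-.1584,.20647])
print(at("scene",(297.6,201.2),p[2]+.0151))
E
```

```text
[ 0.58362813 -0.15630777]
```

Request:
{"name": "jog_arm", "arguments": {
  "targets": [-0.03,0.14,0,0,0,0,-0.07,0.3,0,0,0,0,-0.1,0.46,0,0,0,0,-0.13,0.62,0,0,0,0,-0.17,0.78,0,0,0,0,-0.2,0.95,0,0,0,0]
}}

```text
time: 4.17
eef_pos: [0.5308, 0.0797, 0.2012]
tool_rot: [[-0.343, 0.939, -0.005], [0.939, 0.343, 0.0], [0.002, -0.004, -1.0]]
force: [1.0, 1.6, -0.3]
opening: 0.0325
grip_force: 25.0
```

Request:
{"name": "jog_arm", "arguments": {
  "targets": [-0.03,0.16,0,0,0,0,-0.07,0.32,0,0,0,0,-0.1,0.48,0,0,0,0,-0.13,0.64,0,0,0,0,-0.17,0.78,0,0,0,0,-0.19,0.88,0,0,0,0,-0.2,0.95,0,0,0,0,-0.2,0.96,0,0,0,0,-0.2,0.96,0,0,0,0,-0.2,0.96,0,0,0,0]
}}

```text
time: 5.0
eef_pos: [0.4827, 0.3171, 0.2021]
tool_rot: [[-0.343, 0.939, -0.003], [0.939, 0.343, -0.002], [-0.001, -0.003, -1.0]]
force: [0.9, -0.4, 0.1]
opening: 0.0324
grip_force: 25.0
```

Request:
{"name": "jog_arm", "arguments": {
  "targets": [0,0.01,-0.1,0,0,0,0,0.01,-0.2,0,0,0,0,0.01,-0.3,0,0,0,0,0.01,-0.38,0,0,0,0,0.01,-0.42,0,0,0,0,0.01,-0.42,0,0,0,0,0.01,-0.42,0,0,0,0,0.01,-0.42,0,0,0]
}}

```text
time: 5.67
eef_pos: [0.4847, 0.3204, 0.1002]
tool_rot: [[-0.343, 0.939, 0.002], [0.939, 0.343, 0.001], [0.0, 0.002, -1.0]]
force: [0.2, -0.4, 0.3]
opening: 0.0324
grip_force: 25.0
```

```bash
python3 - <<'E'
from h import *
import cv2
a=arm.camera("scene")[:,:,::-1]
cv2.imwrite("pics/g3.png",cv2.resize(a[50:150,320:420],None,fx=6,fy=6,interpolation=2))
s=arm.get_state();print(s["eef_pos"],s["force"],s["opening"])
E
```

```text
[0.48481226 0.32062738 0.10054659] [0.03699958 0.1473208  0.16515207] 0.0322888182894691
```

View pics/g3.png

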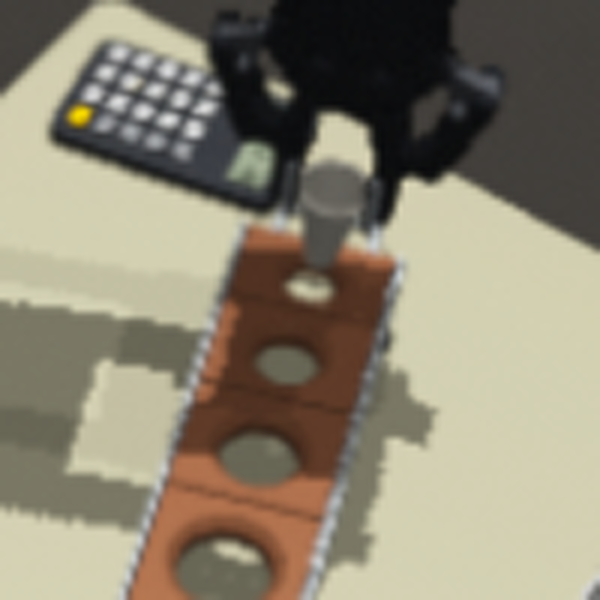

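```bash
python3 - <<'E'
from h import *
print(at("scene",(374,92.2),.0665),at("scene",(375.4,80.4),.1156),at("scene",(371.7,95.4),.056))
E
```

```text
[0.48654575 0.32691394] [0.48506845 0.32531768] [0.48379678 0.32111069]
```

Request:
{"name": "jog_arm", "arguments": {
  "targets": [-0.008,-0.01,-0.03,0,0,0,-0.008,-0.01,-0.06,0,0,0,-0.008,-0.01,-0.09,0,0,0,-0.008,-0.01,-0.11,0,0,0,-0.008,-0.01,-0.11,0,0,0,-0.008,-0.01,-0.11,0,0,0]
}}

```text
time: 6.22
eef_pos: [0.4814, 0.318, 0.0708]
tool_rot: [[-0.343, 0.939, -0.001], [0.939, 0.343, -0.0], [-0.0, -0.001, -1.0]]
force: [0.9, -0.1, -0.1]
opening: 0.0323
grip_force: 25.0
```

Request:
{"name": "jog_arm", "arguments": {
  "targets": [0,0,-0.008,0,0,0,0,0,-0.012,0,0,0,0,0,-0.016,0,0,0,0,0,-0.02,0,0,0,0,0,-0.024,0,0,0,0,0,-0.024,0,0,0,0,0,-0.024,0,0,0]
}}

```text
time: 6.8
eef_pos: [0.4819, 0.3181, 0.0655]
tool_rot: [[-0.343, 0.939, 0.001], [0.939, 0.343, 0.0], [-0.0, 0.001, -1.0]]
force: [3.0, 0.5, 0.4]
opening: 0.0327
grip_force: 25.0
```

Request:
{"name": "jog_arm", "arguments": {
  "targets": [0.004,0.001,-0.004,0,0,0,0.004,0.001,-0.008,0,0,0,0.004,0.001,-0.012,0,0,0,0.004,0.001,-0.012,0,0,0,0.004,0.001,-0.012,0,0,0]
}}

```text
time: 7.22
eef_pos: [0.4826, 0.3182, 0.0622]
tool_rot: [[-0.343, 0.939, 0.0], [0.939, 0.343, 0.0], [-0.0, 0.0, -1.0]]
force: [3.1, 0.4, -0.4]
opening: 0.0325
grip_force: 25.0
```

Request:
{"name": "jog_arm", "arguments": {
  "targets": [0.004,0,-0.004,0,0,0,0.004,0,-0.008,0,0,0,0.004,0,-0.008,0,0,0,0.004,0,-0.008,0,0,0]
}}

```text
time: 7.55
eef_pos: [0.483, 0.3182, 0.0605]
tool_rot: [[-0.343, 0.939, -0.001], [0.939, 0.343, -0.0], [0.0, -0.001, -1.0]]
force: [-1.2, -0.3, 5.3]
opening: 0.0321
grip_force: 25.4
```

Contact shows at 5 N upward, so I'll release.

Request:
{"name": "jog_arm", "arguments": {
  "targets": [0,0,0,0,0,0,0,0,0,0,0,0,0,0,0,0,0,0,0,0,0,0,0,0],
  "grip": 0.65
}}

```text
time: 7.88
eef_pos: [0.4831, 0.3181, 0.0599]
tool_rot: [[-0.343, 0.939, -0.001], [0.939, 0.343, -0.0], [0.0, -0.001, -1.0]]
force: [-0.7, 0.0, -0.3]
opening: 0.0557
grip_force: 0.0
```

Request:
{"name": "jog_arm", "arguments": {
  "targets": [0,0,0.04,0,0,0,0,0,0.1,0,0,0,0,0,0.25,0,0,0,0,0,0.4,0,0,0,0,0,0.55,0,0,0,0,-0.17,0.55,0,0,0,0.05,-0.33,0.55,0,0,0,0.1,-0.48,0.55,0,0,0,0.15,-0.63,0.55,0,0,0,0.19,-0.78,0.55,0,0,0]
}}

```text
time: 8.72
eef_pos: [0.5315, 0.1215, 0.199]
tool_rot: [[-0.344, 0.939, 0.002], [0.939, 0.344, 0.0], [-0.001, 0.002, -1.0]]
force: [1.3, -0.8, -0.2]
opening: 0.0556
grip_force: 0.0
```

```bash
python3 - <<'E'
from h import *
import cv2
a=arm.camera("scene")[:,:,::-1]
cv2.imwrite("pics/g4.png",cv2.resize(a[60:180,320:420],None,fx=5,fy=5,interpolation=2))
E
```

```text
(no output)
```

View pics/g4.png

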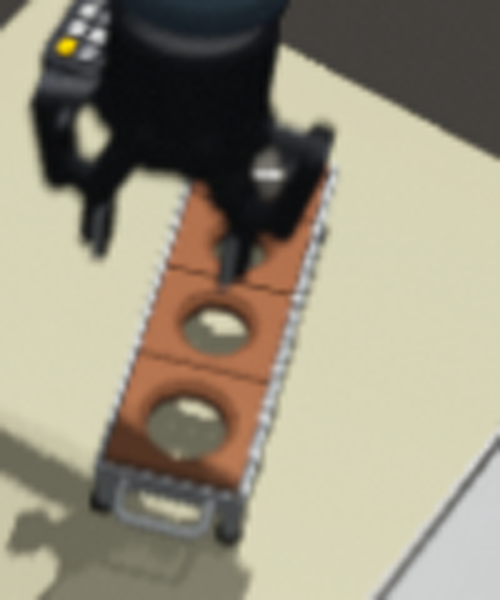

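Request:
{"name": "jog_arm", "arguments": {
  "targets": [0.02,-0.16,0,0,0,0,0.04,-0.32,0,0,0,0,0.05,-0.48,0,0,0,0,0.07,-0.64,0,0,0,0,0.09,-0.78,0,0,0,0],
  "grip": 0.85
}}

```text
time: 9.18
eef_pos: [0.5534, -0.074, 0.1987]
tool_rot: [[-0.343, 0.939, 0.001], [0.939, 0.343, -0.001], [-0.001, 0.001, -1.0]]
force: [1.1, 0.2, 0.4]
opening: 0.0728
grip_force: 0.0
```

Request:
{"name": "jog_arm", "arguments": {
  "targets": [0.02,-0.16,0,0,0,0,0.04,-0.32,0,0,0,0,0.05,-0.48,0,0,0,0,0.07,-0.64,0,0,0,0,0.09,-0.78,-0.05,0,0,0,0.09,-0.78,-0.2,0,0,0,0.09,-0.78,-0.36,0,0,0,0.09,-0.78,-0.36,0,0,0,0.09,-0.78,-0.36,0,0,0,0.09,-0.78,-0.36,0,0,0]
}}

```text
time: 10.02
eef_pos: [0.577, -0.2669, 0.11]
tool_rot: [[-0.344, 0.939, 0.002], [0.939, 0.344, -0.001], [-0.002, 0.001, -1.0]]
force: [0.3, -0.1, 0.3]
opening: 0.0728
grip_force: 0.0
```

Request:
{"name": "jog_arm", "arguments": {
  "targets": [-0.002,-0.004,-0.1,0,0,0,-0.002,-0.004,-0.19,0,0,0,-0.002,-0.004,-0.235,0,0,0,-0.002,-0.004,-0.235,0,0,0,-0.002,-0.004,-0.235,0,0,0,-0.002,-0.004,-0.235,0,0,0]
}}

```text
time: 10.52
eef_pos: [0.577, -0.2685, 0.0515]
tool_rot: [[-0.344, 0.939, 0.003], [0.939, 0.344, -0.002], [-0.003, 0.002, -1.0]]
force: [-0.3, -0.6, 0.3]
opening: 0.0724
grip_force: 0.0
```

Request:
{"name": "jog_arm", "arguments": {
  "targets": [0,0,0,0,0,0,0,0,0,0,0,0,0,0,0,0,0,0,0,0,0,0,0,0,0,0,0,0,0,0,0,0,0,0,0,0,0,0,0,0,0,0,0,0,0,0,0,0,0,0,0,0,0,0],
  "grip": 0,
  "newtons": 25
}}

```text
time: 11.27
eef_pos: [0.5763, -0.2685, 0.0505]
tool_rot: [[-0.343, 0.939, 0.002], [0.939, 0.343, -0.001], [-0.002, 0.001, -1.0]]
force: [-0.4, 0.1, 6.7]
opening: 0.0405
grip_force: 24.9
```

Request:
{"name": "jog_arm", "arguments": {
  "targets": [0,0,0.03,0,0,0,0,0,0.1,0,0,0,0,0,0.25,0,0,0,0,0,0.4,0,0,0,0,0,0.52,0,0,0,0,0.02,0.62,0,0,0,-0.02,0.14,0.63,0,0,0,-0.04,0.3,0.63,0,0,0,-0.07,0.46,0.63,0,0,0,-0.09,0.62,0.63,0,0,0]
}}

```text
time: 12.1
eef_pos: [0.552, -0.1114, 0.2069]
tool_rot: [[-0.342, 0.94, -0.0], [0.94, 0.342, 0.0], [0.0, 0.0, -1.0]]
force: [0.9, 0.5, -0.1]
opening: 0.0406
grip_force: 25.5
```

Request:
{"name": "jog_arm", "arguments": {
  "targets": [-0.02,0.16,0,0,0,0,-0.04,0.32,0,0,0,0,-0.07,0.48,0,0,0,0,-0.09,0.64,0,0,0,0,-0.12,0.8,0,0,0,0]
}}

```text
time: 12.52
eef_pos: [0.5223, 0.089, 0.207]
tool_rot: [[-0.343, 0.939, 0.001], [0.939, 0.343, 0.0], [-0.0, 0.001, -1.0]]
force: [0.6, 0.6, 0.4]
opening: 0.0411
grip_force: 25.5
```

Request:
{"name": "jog_arm", "arguments": {
  "targets": [-0.02,0.16,0,0,0,0,-0.04,0.32,0,0,0,0,-0.06,0.48,0,0,0,0,-0.08,0.6,0,0,0,0,-0.09,0.7,0,0,0,0,-0.097,0.744,0,0,0,0,-0.097,0.744,-0.1,0,0,0,-0.097,0.744,-0.22,0,0,0,-0.097,0.744,-0.34,0,0,0,-0.097,0.744,-0.4,0,0,0]
}}

```text
time: 13.35
eef_pos: [0.4966, 0.2721, 0.1031]
tool_rot: [[-0.343, 0.939, -0.005], [0.939, 0.343, -0.002], [-0.0, -0.005, -1.0]]
force: [-0.4, 0.4, -0.7]
opening: 0.0408
grip_force: 25.5
```

Request:
{"name": "jog_arm", "arguments": {
  "targets": [0,0,0,0,0,0,0,0,0,0,0,0]
}}

```text
time: 13.52
eef_pos: [0.4983, 0.2726, 0.1061]
tool_rot: [[-0.343, 0.939, -0.002], [0.939, 0.343, -0.001], [-0.0, -0.002, -1.0]]
force: [0.7, 0.7, -0.6]
opening: 0.0408
grip_force: 25.5
```

Request:
{"name": "jog_arm", "arguments": {
  "targets": [0.005,-0.001,-0.05,0,0,0,0.005,-0.001,-0.1,0,0,0,0.005,-0.001,-0.13,0,0,0,0.005,-0.001,-0.15,0,0,0,0.005,-0.001,-0.15,0,0,0,0.005,-0.001,-0.15,0,0,0]
}}

```text
time: 14.02
eef_pos: [0.4998, 0.2729, 0.0688]
tool_rot: [[-0.343, 0.939, -0.001], [0.939, 0.343, -0.0], [0.0, -0.001, -1.0]]
force: [-0.7, -0.6, -0.1]
opening: 0.041
grip_force: 25.5
```

Request:
{"name": "jog_arm", "arguments": {
  "targets": [0,0,-0.004,0,0,0,0,0,-0.008,0,0,0,0,0,-0.012,0,0,0,0,0,-0.016,0,0,0,0,0,-0.02,0,0,0,0,0,-0.02,0,0,0,0,0,-0.02,0,0,0]
}}

```text
time: 14.6
eef_pos: [0.4998, 0.2728, 0.0639]
tool_rot: [[-0.343, 0.939, -0.0], [0.939, 0.343, -0.0], [-0.0, -0.001, -1.0]]
force: [-0.9, -0.7, -0.4]
opening: 0.041
grip_force: 25.5
```

Request:
{"name": "jog_arm", "arguments": {
  "targets": [0,0,-0.004,0,0,0,0,0,-0.008,0,0,0,0,0,-0.012,0,0,0,0,0,-0.012,0,0,0,0,0,-0.012,0,0,0]
}}

```text
time: 15.02
eef_pos: [0.4994, 0.2726, 0.0607]
tool_rot: [[-0.343, 0.939, -0.001], [0.939, 0.343, -0.001], [-0.0, -0.001, -1.0]]
force: [-2.9, -3.7, 0.2]
opening: 0.0411
grip_force: 25.6
```

Request:
{"name": "jog_arm", "arguments": {
  "targets": [-0.003,-0.004,0,0,0,0,-0.003,-0.004,-0.004,0,0,0,-0.003,-0.004,-0.006,0,0,0,-0.003,-0.004,-0.006,0,0,0]
}}

```text
time: 15.35
eef_pos: [0.4994, 0.2722, 0.0599]
tool_rot: [[-0.343, 0.939, 0.0], [0.939, 0.343, 0.0], [0.0, 0.0, -1.0]]
force: [-3.6, -2.5, 4.1]
opening: 0.0411
grip_force: 25.8
```

Seated, with 4 N upward. I'll release, retreat and head for the large crucible at (.4794,-.1399).

Request:
{"name": "jog_arm", "arguments": {
  "targets": [0,0,0,0,0,0,0,0,0,0,0,0,0,0,0,0,0,0,0,0,0,0,0,0],
  "grip": 0.75
}}

```text
time: 15.68
eef_pos: [0.4995, 0.2722, 0.0596]
tool_rot: [[-0.343, 0.939, 0.001], [0.939, 0.343, 0.0], [0.0, 0.001, -1.0]]
force: [0.1, 0.4, -0.4]
opening: 0.0643
grip_force: 0.0
```

Request:
{"name": "jog_arm", "arguments": {
  "targets": [0,0,0.04,0,0,0,0,0,0.1,0,0,0,0,0,0.25,0,0,0,0,0,0.4,0,0,0,0,0,0.55,0,0,0,0,-0.17,0.55,0,0,0,0,-0.33,0.55,0,0,0,-0.01,-0.49,0.55,0,0,0,-0.02,-0.65,0.55,0,0,0,-0.03,-0.81,0.55,0,0,0]
}}

```text
time: 16.52
eef_pos: [0.4915, 0.068, 0.1981]
tool_rot: [[-0.344, 0.939, 0.002], [0.939, 0.344, -0.0], [-0.001, 0.001, -1.0]]
force: [0.8, -1.1, 0.4]
opening: 0.0641
grip_force: 0.0
```

Request:
{"name": "jog_arm", "arguments": {
  "targets": [-0.01,-0.16,0,0,0,0,-0.02,-0.32,0,0,0,0,-0.03,-0.48,0,0,0,0,-0.04,-0.64,0,0,0,0,-0.05,-0.8,0,0,0,0,-0.05,-0.84,0,0,0,0,-0.05,-0.84,-0.1,0,0,0,-0.05,-0.84,-0.2,0,0,0,-0.05,-0.84,-0.3,0,0,0,-0.05,-0.84,-0.3,0,0,0],
  "grip": 1
}}

```text
time: 17.35
eef_pos: [0.4762, -0.1387, 0.118]
tool_rot: [[-0.343, 0.939, -0.007], [0.939, 0.343, 0.004], [0.006, -0.005, -1.0]]
force: [-1.1, 0.0, -1.5]
opening: 0.0853
grip_force: 0.0
```

Request:
{"name": "jog_arm", "arguments": {
  "targets": [0,0,0,0,0,0,0,0,0,0,0,0]
}}

```text
time: 17.52
eef_pos: [0.4801, -0.1406, 0.1236]
tool_rot: [[-0.344, 0.939, 0.002], [0.939, 0.344, -0.001], [-0.001, 0.001, -1.0]]
force: [0.6, -0.5, 0.4]
opening: 0.0856
grip_force: 0.0
```

Request:
{"name": "jog_arm", "arguments": {
  "targets": [-0.002,0.002,-0.1,0,0,0,-0.002,0.002,-0.2,0,0,0,-0.002,0.002,-0.266,0,0,0,-0.002,0.002,-0.266,0,0,0,-0.002,0.002,-0.266,0,0,0,-0.002,0.002,-0.266,0,0,0]
}}

```text
time: 18.02
eef_pos: [0.4803, -0.1407, 0.0577]
tool_rot: [[-0.344, 0.939, 0.003], [0.939, 0.344, -0.002], [-0.003, 0.002, -1.0]]
force: [0.1, 0.5, -0.2]
opening: 0.0858
grip_force: 0.0
```

Request:
{"name": "jog_arm", "arguments": {
  "targets": [0,0,0,0,0,0,0,0,0,0,0,0,0,0,0,0,0,0,0,0,0,0,0,0,0,0,0,0,0,0,0,0,0,0,0,0,0,0,0,0,0,0,0,0,0,0,0,0,0,0,0,0,0,0],
  "grip": 0,
  "newtons": 25
}}

```text
time: 18.77
eef_pos: [0.4796, -0.1407, 0.057]
tool_rot: [[-0.343, 0.939, 0.002], [0.939, 0.343, -0.001], [-0.002, 0.001, -1.0]]
force: [-1.3, 0.3, 7.9]
opening: 0.0504
grip_force: 24.8
```

Request:
{"name": "jog_arm", "arguments": {
  "targets": [0,0,0.03,0,0,0,0,0,0.1,0,0,0,0,0,0.25,0,0,0,0,0,0.4,0,0,0,0,0,0.52,0,0,0,0,0.02,0.6,0,0,0,0.02,0.14,0.62,0,0,0,0.04,0.3,0.62,0,0,0,0.06,0.46,0.62,0,0,0,0.08,0.62,0.62,0,0,0]
}}

```text
time: 19.6
eef_pos: [0.4986, 0.0164, 0.2114]
tool_rot: [[-0.342, 0.94, 0.001], [0.94, 0.342, -0.0], [-0.0, 0.001, -1.0]]
force: [0.5, -0.0, -1.1]
opening: 0.0499
grip_force: 26.5
```

Request:
{"name": "jog_arm", "arguments": {
  "targets": [0.02,0.16,0,0,0,0,0.04,0.32,0,0,0,0,0.06,0.48,0,0,0,0,0.08,0.62,0,0,0,0,0.084,0.74,0,0,0,0,0.084,0.805,0,0,0,0,0.084,0.805,-0.1,0,0,0,0.084,0.805,-0.2,0,0,0,0.084,0.805,-0.3,0,0,0,0.084,0.805,-0.36,0,0,0]
}}

```text
time: 20.43
eef_pos: [0.5179, 0.2163, 0.1182]
tool_rot: [[-0.344, 0.939, -0.003], [0.939, 0.344, -0.001], [0.001, -0.003, -1.0]]
force: [-1.0, 0.3, -1.0]
opening: 0.0499
grip_force: 26.5
```

Request:
{"name": "jog_arm", "arguments": {
  "targets": [0,0,0,0,0,0,0,0,0,0,0,0]
}}

```text
time: 20.6
eef_pos: [0.519, 0.2161, 0.1202]
tool_rot: [[-0.343, 0.939, -0.002], [0.939, 0.343, -0.0], [0.0, -0.002, -1.0]]
force: [0.4, -0.8, -1.1]
opening: 0.0502
grip_force: 26.5
```

Request:
{"name": "jog_arm", "arguments": {
  "targets": [0.005,-0.002,-0.06,0,0,0,0.005,-0.002,-0.12,0,0,0,0.005,-0.002,-0.16,0,0,0,0.005,-0.002,-0.19,0,0,0,0.005,-0.002,-0.19,0,0,0,0.005,-0.002,-0.19,0,0,0]
}}

```text
time: 21.1
eef_pos: [0.5212, 0.2158, 0.0736]
tool_rot: [[-0.343, 0.939, 0.0], [0.939, 0.343, 0.0], [-0.0, 0.0, -1.0]]
force: [-0.5, 0.0, -0.7]
opening: 0.0501
grip_force: 26.5
```

Request:
{"name": "jog_arm", "arguments": {
  "targets": [0,0,-0.004,0,0,0,0,0,-0.008,0,0,0,0,0,-0.012,0,0,0,0,0,-0.016,0,0,0,0,0,-0.02,0,0,0,0,0,-0.024,0,0,0,0,0,-0.024,0,0,0,0,0,-0.024,0,0,0]
}}

```text
time: 21.77
eef_pos: [0.5208, 0.2157, 0.0669]
tool_rot: [[-0.343, 0.939, -0.0], [0.939, 0.343, -0.0], [0.0, -0.0, -1.0]]
force: [0.6, -0.8, -1.1]
opening: 0.0502
grip_force: 26.5
```

Request:
{"name": "jog_arm", "arguments": {
  "targets": [0,0,-0.004,0,0,0,0,0,-0.008,0,0,0,0,0,-0.012,0,0,0,0,0,-0.016,0,0,0,0,0,-0.016,0,0,0,0,0,-0.016,0,0,0]
}}

```text
time: 22.27
eef_pos: [0.5205, 0.2156, 0.0628]
tool_rot: [[-0.343, 0.939, -0.001], [0.939, 0.343, -0.0], [0.0, -0.001, -1.0]]
force: [-3.2, -1.8, 1.8]
opening: 0.0499
grip_force: 26.6
```

Request:
{"name": "jog_arm", "arguments": {
  "targets": [-0.003,-0.002,-0.003,0,0,0,-0.003,-0.002,-0.006,0,0,0,-0.003,-0.002,-0.006,0,0,0,-0.003,-0.002,-0.006,0,0,0]
}}

```text
time: 22.6
eef_pos: [0.5205, 0.2154, 0.0622]
tool_rot: [[-0.343, 0.939, 0.001], [0.939, 0.343, 0.0], [-0.0, 0.001, -1.0]]
force: [-3.4, -0.4, 5.4]
opening: 0.05
grip_force: 26.9
```

Request:
{"name": "jog_arm", "arguments": {
  "targets": [0,0,0,0,0,0,0,0,0,0,0,0,0,0,0,0,0,0,0,0,0,0,0,0],
  "grip": 0.85
}}

```text
time: 22.93
eef_pos: [0.5204, 0.2153, 0.0615]
tool_rot: [[-0.343, 0.939, 0.001], [0.939, 0.343, 0.0], [-0.0, 0.001, -1.0]]
force: [-0.2, 0.1, -0.2]
opening: 0.0727
grip_force: 0.0
```

Request:
{"name": "jog_arm", "arguments": {
  "targets": [0,0,0.04,0,0,0,0,0,0.1,0,0,0,0,0,0.25,0,0,0,0,0,0.4,0,0,0,0,0,0.54,0,0,0,0,-0.17,0.54,0,0,0,-0.02,-0.33,0.54,0,0,0,-0.05,-0.49,0.54,0,0,0,-0.07,-0.65,0.54,0,0,0,-0.09,-0.81,0.54,0,0,0]
}}

```text
time: 23.77
eef_pos: [0.4973, 0.0112, 0.1976]
tool_rot: [[-0.344, 0.939, 0.001], [0.939, 0.344, -0.0], [-0.001, 0.001, -1.0]]
force: [1.5, -0.0, -0.4]
opening: 0.0726
grip_force: 0.0
```

Request:
{"name": "jog_arm", "arguments": {
  "targets": [-0.02,-0.16,0,0,0,0,-0.05,-0.32,0,0,0,0,-0.07,-0.48,0,0,0,0,-0.1,-0.64,0,0,0,0,-0.12,-0.8,0,0,0,0,-0.14,-0.92,0,0,0,0,-0.157,-0.99,0,0,0,0,-0.157,-0.99,-0.1,0,0,0,-0.157,-0.99,-0.2,0,0,0,-0.157,-0.99,-0.26,0,0,0],
  "grip": 1
}}

```text
time: 24.6
eef_pos: [0.4576, -0.2349, 0.1302]
tool_rot: [[-0.342, 0.94, -0.001], [0.94, 0.342, 0.001], [0.001, -0.001, -1.0]]
force: [1.0, -0.0, -1.0]
opening: 0.0857
grip_force: 0.0
```

Request:
{"name": "jog_arm", "arguments": {
  "targets": [0,0,0,0,0,0,0,0,0,0,0,0,0,0,0,0,0,0]
}}

```text
time: 24.85
eef_pos: [0.4592, -0.2353, 0.133]
tool_rot: [[-0.344, 0.939, 0.002], [0.939, 0.344, -0.001], [-0.002, 0.001, -1.0]]
force: [0.9, -0.1, 0.4]
opening: 0.0853
grip_force: 0.0
```

Request:
{"name": "jog_arm", "arguments": {
  "targets": [-0.002,0,-0.1,0,0,0,-0.002,0,-0.2,0,0,0,-0.002,0,-0.28,0,0,0,-0.002,0,-0.28,0,0,0,-0.002,0,-0.28,0,0,0,-0.002,0,-0.28,0,0,0]
}}

```text
time: 25.35
eef_pos: [0.4593, -0.2357, 0.0636]
tool_rot: [[-0.344, 0.939, 0.002], [0.939, 0.344, -0.002], [-0.003, 0.002, -1.0]]
force: [1.2, 0.2, 0.5]
opening: 0.0853
grip_force: 0.0
```

Request:
{"name": "jog_arm", "arguments": {
  "targets": [0,0,0,0,0,0,0,0,0,0,0,0,0,0,0,0,0,0,0,0,0,0,0,0,0,0,0,0,0,0,0,0,0,0,0,0,0,0,0,0,0,0,0,0,0,0,0,0,0,0,0,0,0,0],
  "grip": 0,
  "newtons": 25
}}

```text
time: 26.1
eef_pos: [0.459, -0.2359, 0.0635]
tool_rot: [[-0.343, 0.939, 0.002], [0.939, 0.343, -0.002], [-0.003, 0.001, -1.0]]
force: [-0.4, -0.0, 7.9]
opening: 0.059
grip_force: 25.4
```

Request:
{"name": "jog_arm", "arguments": {
  "targets": [0,0,0.03,0,0,0,0,0,0.1,0,0,0,0,0,0.25,0,0,0,0,0,0.4,0,0,0,0,0,0.52,0,0,0,0,0.02,0.6,0,0,0,0.03,0.14,0.62,0,0,0,0.07,0.3,0.62,0,0,0,0.11,0.46,0.62,0,0,0,0.15,0.62,0.62,0,0,0]
}}

```text
time: 26.93
eef_pos: [0.4955, -0.0784, 0.2176]
tool_rot: [[-0.342, 0.94, 0.001], [0.94, 0.342, -0.0], [-0.001, 0.001, -1.0]]
force: [0.5, -0.4, -1.7]
opening: 0.0592
grip_force: 27.7
```

Request:
{"name": "jog_arm", "arguments": {
  "targets": [0.03,0.16,0,0,0,0,0.07,0.32,0,0,0,0,0.11,0.48,0,0,0,0,0.15,0.64,0,0,0,0,0.17,0.78,0,0,0,0,0.19,0.88,0,0,0,0,0.19,0.928,0,0,0,0,0.19,0.928,-0.1,0,0,0,0.19,0.928,-0.2,0,0,0,0.19,0.928,-0.3,0,0,0]
}}

```text
time: 27.77
eef_pos: [0.5431, 0.1522, 0.1416]
tool_rot: [[-0.344, 0.939, 0.001], [0.939, 0.344, -0.0], [-0.001, 0.001, -1.0]]
force: [-0.1, 0.4, -0.9]
opening: 0.0586
grip_force: 27.7
```

Request:
{"name": "jog_arm", "arguments": {
  "targets": [0,0,0,0,0,0,0,0,0,0,0,0,0,0,0,0,0,0]
}}

```text
time: 28.02
eef_pos: [0.5438, 0.1518, 0.1431]
tool_rot: [[-0.343, 0.939, 0.002], [0.939, 0.343, 0.0], [-0.001, 0.002, -1.0]]
force: [1.7, 0.1, -1.1]
opening: 0.0588
grip_force: 27.9
```

Down to .075: −.068, which is −.27.

Request:
{"name": "jog_arm", "arguments": {
  "targets": [0.001,-0.002,-0.1,0,0,0,0.001,-0.002,-0.18,0,0,0,0.001,-0.002,-0.23,0,0,0,0.001,-0.002,-0.27,0,0,0,0.001,-0.002,-0.27,0,0,0,0.001,-0.002,-0.27,0,0,0]
}}

```text
time: 28.52
eef_pos: [0.5438, 0.1517, 0.0748]
tool_rot: [[-0.343, 0.939, 0.001], [0.939, 0.343, 0.0], [-0.0, 0.001, -1.0]]
force: [-0.3, 0.5, -0.7]
opening: 0.0589
grip_force: 27.9
```

Request:
{"name": "jog_arm", "arguments": {
  "targets": [0,0,-0.004,0,0,0,0,0,-0.008,0,0,0,0,0,-0.012,0,0,0,0,0,-0.016,0,0,0,0,0,-0.02,0,0,0,0,0,-0.024,0,0,0,0,0,-0.024,0,0,0,0,0,-0.024,0,0,0]
}}

```text
time: 29.18
eef_pos: [0.5436, 0.1516, 0.0682]
tool_rot: [[-0.343, 0.939, 0.001], [0.939, 0.343, -0.0], [-0.0, 0.001, -1.0]]
force: [1.7, -1.7, -0.7]
opening: 0.0588
grip_force: 27.9
```

Request:
{"name": "jog_arm", "arguments": {
  "targets": [0,0,-0.004,0,0,0,0,0,-0.008,0,0,0,0,0,-0.012,0,0,0,0,0,-0.012,0,0,0,0,0,-0.012,0,0,0]
}}

```text
time: 29.6
eef_pos: [0.5439, 0.1515, 0.0655]
tool_rot: [[-0.343, 0.939, 0.001], [0.939, 0.343, -0.0], [-0.001, 0.001, -1.0]]
force: [2.6, -3.1, 2.6]
opening: 0.0587
grip_force: 28.0
```

Request:
{"name": "jog_arm", "arguments": {
  "targets": [0.002,-0.004,-0.003,0,0,0,0.002,-0.004,-0.006,0,0,0,0.002,-0.004,-0.006,0,0,0,0.002,-0.004,-0.006,0,0,0]
}}

```text
time: 29.93
eef_pos: [0.5442, 0.1509, 0.0646]
tool_rot: [[-0.343, 0.939, 0.001], [0.939, 0.343, 0.0], [-0.0, 0.001, -1.0]]
force: [-0.3, -1.0, 9.1]
opening: 0.059
grip_force: 28.4
```

Request:
{"name": "jog_arm", "arguments": {
  "targets": [0,0,0,0,0,0,0,0,0,0,0,0,0,0,0,0,0,0,0,0,0,0,0,0],
  "grip": 0.95
}}

```text
time: 30.27
eef_pos: [0.5428, 0.151, 0.0629]
tool_rot: [[-0.343, 0.939, -0.002], [0.939, 0.343, 0.0], [0.001, -0.002, -1.0]]
force: [0.1, 0.5, 0.4]
opening: 0.0811
grip_force: 0.0
```

Request:
{"name": "jog_arm", "arguments": {
  "targets": [0,0,0.04,0,0,0,0,0,0.1,0,0,0,0,0,0.25,0,0,0,0,0,0.4,0,0,0,0,0,0.54,0,0,0,0,-0.17,0.54,0,0,0,0,-0.33,0.54,0,0,0,0,-0.49,0.54,0,0,0,0,-0.65,0.54,0,0,0,0,-0.81,0.54,0,0,0]
}}

```text
time: 31.1
eef_pos: [0.5434, -0.0532, 0.1995]
tool_rot: [[-0.344, 0.939, 0.001], [0.939, 0.344, -0.0], [-0.0, 0.001, -1.0]]
force: [0.9, 0.2, -0.7]
opening: 0.081
grip_force: 0.0
```

Request:
{"name": "jog_arm", "arguments": {
  "targets": [0,-0.16,0,0,0,0,-0.05,-0.32,0,0,0,0,-0.1,-0.48,0,0,0,0,-0.1,-0.64,0,0,0,0,-0.1,-0.8,0,0,0,0,-0.1,-0.9,0,0,0,0,-0.1,-0.9,0,0,0,0,-0.1,-0.9,0,0,0,0]
}}

```text
time: 31.77
eef_pos: [0.5183, -0.278, 0.1988]
tool_rot: [[-0.341, 0.94, -0.0], [0.94, 0.341, 0.0], [0.0, 0.0, -1.0]]
force: [-0.2, 0.3, 0.5]
opening: 0.0812
grip_force: 0.0
```

```bash
python3 - <<'E'
from h import *
import cv2
a=arm.camera("scene")[:,:,::-1];b=arm.camera("top")[:,:,::-1]
A=cv2.resize(a[60:180,325:405],None,fx=5,fy=5,interpolation=2);B=cv2.resize(b[160:260,180:280],None,fx=4,fy=6,interpolation=2)
B=cv2.resize(b[165:250,180:285],None,fx=7,fy=7,interpolation=2)
cv2.imwrite("pics/f1.png",A);cv2.imwrite("pics/f2.png",B)
E
```

```text
(no output)
```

View pics/f1.png

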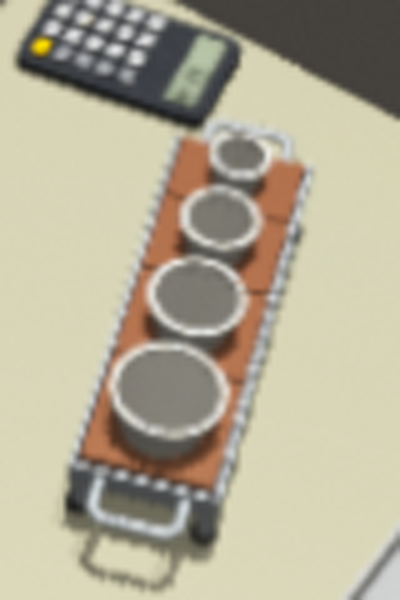

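View pics/f2.png

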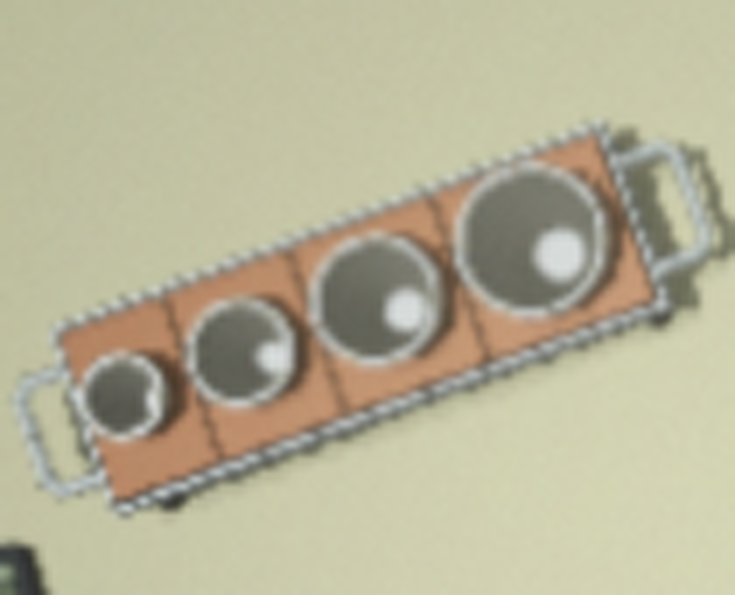

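```bash
python3 - <<'E'
from h import *
H=[((199.3,221.4),(371.7,95.4)),((216.1,215.3),(367.6,108)),((235.1,208.1),(362.8,122.8)),((257.3,199.6),(357.2,143.4))]
R=[((197.2,221.1),(372.7,91.1),.078),((214.3,214.7),(368.8,103.6),.079),((233.3,207.2),(364,119.6),.081),((255.6,198.8),(358.5,137.4),.083)]
for h,r in zip(H,R):
    print(*[((at(n,r[i],r[2])-at(n,h[i],.056))*1e3).round(1) for i,n in enumerate(("top","scene"))],
     LS(lambda p:np.r_[proj("top",p)-r[0],proj("scene",p)-r[1]],[.5,.2,.08]).x.round(4))
E
```

```text
[ 0.4 -1.1] [ 2.  -2.7] [0.4823 0.3234 0.0711]
[ 0.9 -1.3] [ 2.5 -2.4] [0.5006 0.2727 0.0756]
[ 1.2 -0.6] [ 5.4 -6.9] [0.5214 0.2178 0.0739]
[0.2 0.2] [0.7 0.7] [0.545  0.1527 0.0807]
```

The rims sit within about 1 mm of the hole axes in the top view, and all four look upright and fully down in size order. The gripper is clear, so I'll hand in.

```bash
python3 -c "
from rig import arm
print(arm.finish_job())"
```

```text
the job is handed in; nothing more can be done
None
```

All four crucibles are in the furnace carrier in size order, each upright and seated in its graded hole as far as the final pictures and contact forces show; the flask and dropper bottle were left alone, and the job was handed in at about 32 s.

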